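# Turn the flagged part under the microscope

### The job

The part with the orange dot needs its picture taken: turn the inspection dial by pushing gently on its handle spokes with one finger, without gripping them, until that part stands centred under the microscope, and leave the dial there. Then press the red capture button all the way down with a fingertip, let it come up again and draw back. Do not touch or lift the parts in the nests, do not knock the microscope or its stand, and leave everything else on the table where it is.

Things in the scene. Friction and masses are not known exactly. Their poses are not given: they have to be found in the camera images.
- hub (a point): The dial's axis, 46 mm above the table, level with its spokes. The dial is a level aluminium disc 160 mm across, top 54 mm above the table, turning about its upright axis. On it stand four square white nests, 90 degrees apart, centres 55 mm from the axis, parts in them up to 72 mm above the table; four handle spokes project from its rim half-way between the nests, free space below them.
- dial (a joint): How far the dial has turned since the start, in rad: 0 at the start, growing anticlockwise seen from above. It turns either way without end against a light even friction (0.15 N m, about 1.3 N at the middle of a spoke), has no clicks, hardly coasts and stays where it is left.
- knob0 (a point): Centre of the black ball knob (22 mm in diameter) at the end of one handle spoke, 147 mm from the dial's axis and 46 mm above the table. The spoke is a level bright steel rod, 8 mm in diameter, bare from the disc's rim (80 mm from the axis) to the ball (136 mm); the spokes follow one another at 90 degrees.
- knob1 (a point): Centre of the black ball knob (22 mm in diameter) at the end of one handle spoke, 147 mm from the dial's axis and 46 mm above the table. The spoke is a level bright steel rod, 8 mm in diameter, bare from the disc's rim (80 mm from the axis) to the ball (136 mm); the spokes follow one another at 90 degrees.
- knob2 (a point): Centre of the black ball knob (22 mm in diameter) at the end of one handle spoke, 147 mm from the dial's axis and 46 mm above the table. The spoke is a level bright steel rod, 8 mm in diameter, bare from the disc's rim (80 mm from the axis) to the ball (136 mm); the spokes follow one another at 90 degrees.
- knob3 (a point): Centre of the black ball knob (22 mm in diameter) at the end of one handle spoke, 147 mm from the dial's axis and 46 mm above the table. The spoke is a level bright steel rod, 8 mm in diameter, bare from the disc's rim (80 mm from the axis) to the ball (136 mm); the spokes follow one another at 90 degrees.
- dotted_c (a point): Centre (9 mm above its underside) of the part to be pictured: a black moulded plastic housing, 28 x 28 mm on plan and 18 mm high with two low ribs along its top edges, with an orange dot sticker 17 mm across on its top. It sits loose in one of the dial's nests (0.75 mm play, walls 8 mm high) and rides round with the dial.
- plain1_c (a point): Centre (9 mm above its underside) of a black moulded plastic housing, 28 x 28 mm on plan and 18 mm high with two low ribs along its top edges, with no dot, loose in another nest of the dial.
- plain2_c (a point): Centre (9 mm above its underside) of a black moulded plastic housing, 28 x 28 mm on plan and 18 mm high with two low ribs along its top edges, with no dot, loose in another nest of the dial.
- plain3_c (a point): Centre (9 mm above its underside) of a black moulded plastic housing, 28 x 28 mm on plan and 18 mm high with two low ribs along its top edges, with no dot, loose in another nest of the dial.
- lens (a point): Point on the microscope's upright optical axis, 62 mm above the table (mid-height of a part in a nest) and 55 mm from the dial's axis, on the side away from the robot. The microscope is a black tube 34 mm across with a white ring light (39 mm across) at its lower end 134 mm above the table; its top is 280 mm above the table.
- stand: Fixed microscope stand; origin on the table on the dial's axis. A grey base plate 12 mm high reaches from x -85 to 250 mm and y -90 to 90 mm of its own axes; the dial turns on a pedestal above it. A steel column 310 mm high stands at x 210 mm and carries the microscope (at x 55 mm, y 0) on an arm. Its x points away from the robot, give or take 25 degrees.
- capture_top (a point): Centre of the top of the red capture button, 32 mm in diameter, on a grey round puck 48 mm across and 12 mm high fixed to the table; the cap's top is 22 mm above the table. It stands to the left or to the right of the dial.
- capture (a joint): Travel of the capture button in m: 0 released, 0.006 fully down (about 5 N, spring return); it takes the picture from 0.004 on.
- tape: Roll of brown packing tape standing on its flat side, 96 mm across and 48 mm high; origin at the centre of its underside. Leave alone.
- phone: Black telephone lying flat, 150 x 74 x 9 mm, its length along its own x; origin under its centre. Leave alone.
- marker: White marker pen with a blue cap, lying, 133 mm long and 17 mm thick, along its own x; origin under its middle. Leave alone.
- caliper: Digital caliper lying flat, 225 mm long along its own x, 82 mm wide over the jaws, 14 mm high; origin under the middle of its beam. Leave alone.
- blower: Black rubber dust blower standing on its foot, 64 mm across and 125 mm high; origin at the centre of its underside. Leave alone.
- spare1_c (a point): Centre of a spare part lying on the table to the left of and beyond the dial: black moulded plastic housing, 28 x 28 mm on plan and 18 mm high with two low ribs along its top edges, no dot. Leave alone.
- spare2_c (a point): Centre of a spare part lying on the table on the robot's side: black moulded plastic housing, 28 x 28 mm on plan and 18 mm high with two low ribs along its top edges, no dot. Leave alone.
Not all that is in view belongs to the job. Several things look just like the part that bears capture_top: the one meant starts farthest to the robot's right.

How it is judged (in metres and radians):
On the way, in this order (a step that is already met when the one before it is completed fails the run):
1. the dotted part stands centred under the microscope (within 6 mm) and still (horizontal distance between dotted_c and lens below 0.006 m and velocity of joint dial between -0.05 and 0.05 rad/s), for 0.2 s.
2. the capture button is pressed down (4 mm or more) while the dotted part stands centred and still (all of step 1 and value of joint capture above 0.004 m), for 0.05 s.
At the end, for the whole second after the job is handed in: The dotted part's centre is within 6 mm of the microscope's axis seen from above, the dial at rest, the capture button up again, and all four parts seated in their nests (all of step 1 and value of joint capture below 0.0015 m and z of dotted_c in the frame of hub between 0.012 and 0.022 m and horizontal distance between dotted_c and hub between 0.05 and 0.06 m and z of plain1_c in the frame of hub between 0.012 and 0.022 m and horizontal distance between plain1_c and hub between 0.05 and 0.06 m and z of plain2_c in the frame of hub between 0.012 and 0.022 m and horizontal distance between plain2_c and hub between 0.05 and 0.06 m and z of plain3_c in the frame of hub between 0.012 and 0.022 m and horizontal distance between plain3_c and hub between 0.05 and 0.06 m); the robot touches nothing.
It fails at once if a part on the dial is lifted or knocked out of its nest (not (z of dotted_c in the frame of hub between 0.012 and 0.022 m and horizontal distance between dotted_c and hub between 0.05 and 0.06 m and z of plain1_c in the frame of hub between 0.012 and 0.022 m and horizontal distance between plain1_c and hub between 0.05 and 0.06 m and z of plain2_c in the frame of hub between 0.012 and 0.022 m and horizontal distance between plain2_c and hub between 0.05 and 0.06 m and z of plain3_c in the frame of hub between 0.012 and 0.022 m and horizontal distance between plain3_c and hub between 0.05 and 0.06 m)).
It fails at once if the robot touches a part on the dial (over 0.5 N) (contact force between any of the fingers, the arm and dotted above 0.5 N or contact force between any of the fingers, the arm and plain1 above 0.5 N or contact force between any of the fingers, the arm and plain2 above 0.5 N or contact force between any of the fingers, the arm and plain3 above 0.5 N).
It fails at once if the dial is gripped or shoved hard (over 25 N), or pushed with anything but the fingers (contact force between the fingers and dial above 25 N or contact force between the arm and dial above 1 N).
It fails at once if the microscope or its stand is knocked (over 5 N) (contact force between any of the arm, the fingers and stand above 5 N).
It fails at once if something else on the table is moved by more than 15 mm (distance of any of tape, phone, marker, caliper, blower, spare1_c, spare2_c from where it was at the start of the episode above 0.015 m).
It also fails if it takes over 72 s, if anything falls off the work surface, if the arm or the gripper's body presses on something with over 40 N, if the wrist force passes 120 N, or if a joint passes its speed limit or range.

### The arm

A 6-joint arm with a two-finger parallel gripper is mounted at the origin on the work surface. World frame = base frame: x ahead of the robot, y to its left, z up, the work surface at z = 0. Lengths are in mm, angles in degrees, forces in N, time in s.
With the tool pointing down it reaches from about 350 to 850 mm from the base axis. Payload 8.1 kg.
Tool frame: the origin (TCP) lies between the finger pads; the fingertips stand 22 mm ahead of it and the grasp point (between the pads) lies 3 mm ahead of it (r.nose_length is the z of the fingertips in the tool frame, in mm); z points along the fingers, x is the direction in which the jaws open and shut, and the axes are right-handed (so a half turn about z gives the same grasp; the last joint's range is limited). The gripper opens to 85 mm and grips with 20 to 120 N. Pads are 22 mm wide; open, the fingers measure 114 mm over their backs; the gripper's body (76 mm by 85 mm) begins 54 mm behind the grasp point. The pads swing forward as they close: fully open they stand 13 mm farther back than shut.
Start: joints at [61.398, 7.471, 85.268, -0, 87.261, -4.893], TCP at [241.235, 549.374, 253.292] pointing down, gripper open.
Joint ranges: [-169.43, 169.43], [-51.17, 129.36], [1.28, 143.12], [-76.62, 256.62], [0, 156.53], [-152.29, 152.29]. Speed limits (degrees/s): [136.94, 136.94, 159.86, 180, 180, 180].

### API

Orientations are given as [roll, pitch, yaw] about the fixed x, y, z axes, in that order (R = Rz(yaw) Ry(pitch) Rx(roll)).
In Python, from bench import r gives the robot as it stands.
- The arm moves only by the shell command python3 -m jog 'ROWS' [FORCE]. ROWS is JSON, a list of rows, each a list of 5 numbers: the shift along the tool's x, y, z in m, then the turn about the tool's z in degrees, then the opening in per cent of the stroke, from 0 (shut) to 100 (fully open). A call has 1 to 8 rows; each row is the pose to reach, as a shift and turn from the pose measured when the call began, along the tool's axes at that moment; what a row does not reach only later rows make up. A row lasts 1/10 s, in which the tool goes at most 50 mm and 8.59 degrees, less where a joint would pass 70% of its speed; a pose out of reach is approached as far as the arm can. A call with a gripper value outside its range is refused whole. The fingers move at their own pace and stop on an object; FORCE is the grip in N (left out, the last holds). Time passes only in rows, so rows that repeat a pose let the fingers close. It gives the time, the measured TCP pose, the force and the opening at its end, in the units of the state.
- r.sense(): the state, without advancing time (a new reading comes with each control period).
- r.snapshot(name): name is "scene" or "top" or "wrist"; returns a dict with "image" (400x640x3 uint8, red, green, blue), "K" (3x3 intrinsics, pixels), "T" (4x4, takes a point from camera to world coordinates); the wrist camera has in their place "tool_from_camera" (4x4, takes a point from camera to tool coordinates, whose origin is the TCP and whose axes are the tool frame's). Camera axes: x right, y down, z forward; pixel columns grow to the right and rows downward; lengths in mm; the calibration is good to about 2 mm. A picture is of the moment at which its call begins: read the wrist's pose just before it. There is no depth.
- r.hand_in(): hands the job in, once; it reports no verdict.
Trained networks look in a picture, given as the dict that the camera call returned (one of the last four; its "shot" number tells which), for a name from the list of things; names that differ only in an ending like _2 or _b are one class to them, and where a whole thing is asked for, a point or a joint stands for the part that bears it (a point fixed in the world has none). Each returns a list of dicts, best first, with "conf" (0 to 1); they miss things now and then, are a little off and sometimes report something else, mostly with a low value. They report only what shows in the picture. A call takes as long as a camera call. They do not tell look-alikes from the thing itself.
- r.search_frame(picture, label): "bbox" ([left, top, right, bottom] in pixels, round what is visible of it).
- r.pinpoint(picture, label): "uv" ([column, row] in pixels: a listed point, or the origin of a listed thing).
The state is a dict: "time": time; "joint_pos": joint angles; "qd": joint speeds; "joint_efforts": joint torques, N m; "tool_pos": TCP position; "tcp_rot": TCP orientation; "ft_force": force on the tool from outside, world axes, zero at the start; "wrist_torque": the same for the moment, N m; "finger_gap": finger opening in mm.
Only numpy, scipy, OpenCV 4.12 (cv2) and the standard library are available. Lean on these libraries where they do the work, as an engineer would, in place of code of your own. Each camera call takes 0.05 s, during which the arm holds its last target. There are 200 camera calls.

## Working session

There is one attempt and no reset: what is moved stays moved. The work goes in short steps, Python scripts to look and compute and a shell command to move; the robot and the scene stay as the last step left them, time stands still between calls to the robot, and variables do not carry over. Pictures are saved under pics/ and viewed, about 8 in all and at most 12, crops included, and the job is handed in when it is done.

```bash
ls; mkdir -p pics
cat > h.py <<'E'
import numpy as np, cv2
from bench import r
def ray(p,uv,z):
    K=np.array(p["K"]);T=np.array(p["T"])
    d=T[:3,:3]@np.linalg.solve(K,[uv[0],uv[1],1.]);o=T[:3,3]
    return o+d*(z-o[2])/d[2]
def proj(p,X):
    K=np.array(p["K"]);T=np.linalg.inv(np.array(p["T"]))
    c=K@(T[:3,:3]@np.asarray(X,float)+T[:3,3]); return c[:2]/c[2]
def save(n,im): cv2.imwrite("pics/"+n+".png",cv2.cvtColor(np.ascontiguousarray(im),cv2.COLOR_RGB2BGR))
E
python3 - <<'E'
from h import *
Z=dict(hub=46,knob0=46,dotted_c=62,plain1_c=62,lens=62,capture_top=22,tape=0,phone=0,marker=0,caliper=0,blower=0,spare1_c=9,stand=0)
for n in("top","scene"):
    p=r.snapshot(n); save(n+"0",p["image"])
    print(n,np.round(np.array(p["T"])[:3],3).tolist())
    for k,z in Z.items():
        for d in r.pinpoint(p,k): print(k,round(d["conf"],2),np.round(d["uv"],1),np.round(ray(p,d["uv"],z),1))
print(r.sense())
E
```

```text
pics
top [[-0.019, -0.995, 0.103, 348.758], [-1.0, 0.02, 0.007, -39.477], [-0.009, -0.103, -0.995, 1533.081]]
hub 0.85 [288.3 178.2] [561.7  63.5  46. ]
hub 0.7 [465.4 162.1] [ 598.6 -456.    46. ]
knob0 0.77 [236.9 174. ] [577.2 214.2  46. ]
knob0 0.58 [287.2 225.8] [422.4  68.5  46. ]
knob0 0.57 [337.6 174.1] [570.8 -81.   46. ]
dotted_c 0.45 [275.6 187.2] [533.9  99.5  62. ]
plain1_c 0.53 [302.3 161.7] [606.9  21.1  62. ]
lens 0.97 [285.3 154.7] [628.6  70.3  62. ]
capture_top 0.6 [196.3 214.2] [463.2 338.9  22. ]
capture_top 0.52 [165.7 281.8] [267.1 427.3  22. ]
capture_top 0.45 [170.  244.4] [375.7 415.9  22. ]
tape 0.78 [424.7 197.1] [ 502.6 -342.     0. ]
tape 0.4 [211.1 128.8] [725.3 300.5   0. ]
phone 0.76 [463.7 159.9] [ 613.1 -464.1    0. ]
marker 0.51 [236.4 250.3] [354.7 224.1   0. ]
caliper 0.73 [486.5 242.7] [ 362.8 -519.7    0. ]
blower 0.69 [412.9 132.8] [ 699.8 -314.     0. ]
spare1_c 0.45 [210.9 129.6] [720.7 299.2   9. ]
spare1_c 0.42 [488.8 242.3] [ 363.8 -523.7    9. ]
stand 0.71 [461.9 161.3] [ 609.  -458.5    0. ]
scene [[0.329, 0.801, -0.5, 1204.896], [0.944
[... 1068 characters left out ...]
.5 213. ] [568.1  75.1   0. ]
{'time': 1.4, 'joint_pos': array([ 6.13974228e+01,  7.47028601e+00,  8.52686892e+01,  1.27059386e-03,
        8.72601405e+01, -4.89181248e+00]), 'qd': array([-0.00531676, -0.02941789,  0.06372094, -0.04308608,  0.03392525,
       -0.01149583]), 'joint_efforts': array([-7.16104678e-04, -5.69301152e+01, -5.00858653e+01, -3.97557242e-04,
        1.23071255e-03, -1.04847405e-06]), 'tool_pos': array([241.23540076, 549.37487114, 253.29287186]), 'tcp_rot': array([-1.79998811e+02, -9.89208937e-04,  6.62891745e+01]), 'ft_force': array([ 0.95011712,  0.44666271, -0.23124355]), 'wrist_torque': array([-0.00388721, -0.03698809,  0.09157222]), 'finger_gap': 85.20120788664357}
```

Run:
```python
import cv2
a=cv2.imread("pics/top0.png")[90:310,130:530]; cv2.imwrite("pics/v1.png",cv2.resize(a,None,fx=2,fy=2,interpolation=cv2.INTER_CUBIC))
a=cv2.imread("pics/scene0.png")[90:290,250:480]; cv2.imwrite("pics/v2.png",cv2.resize(a,None,fx=3,fy=3,interpolation=cv2.INTER_CUBIC))
```

```text
(no output)
```

View pics/v1.png

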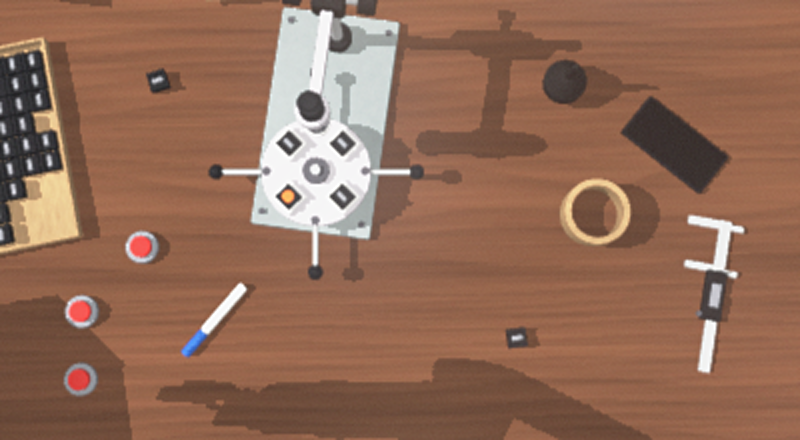

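View pics/v2.png

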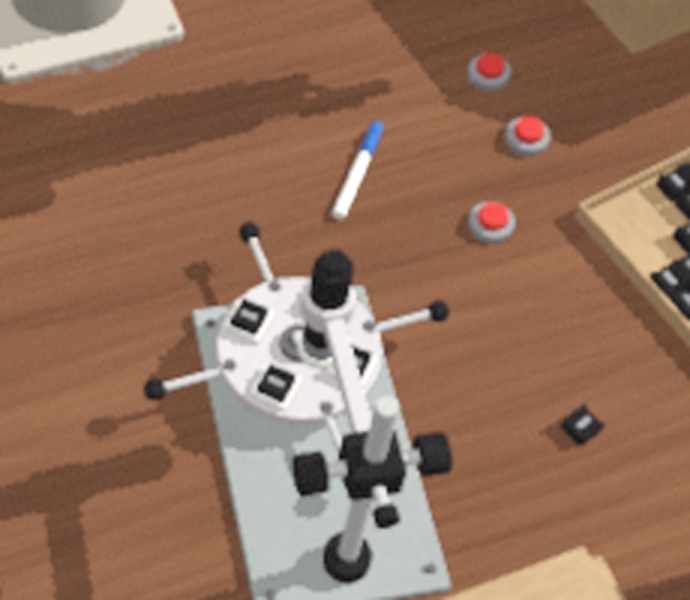

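Top crop v1 shows the dial hub at (316,170), the orange dot at (288,197) and three spoke knobs at (216,172), (315,271) and (417,172). The column base is at (340,38). In v2 the part under the microscope and the dot are hidden by the tube.

- **Button candidates** (v1 pixels): (141,246), (81,311) and (80,380). The one farthest to the robot's right is (141,246), so I choose that.
- **Part candidates:** the only nest with an orange dot is at (288,197). The other nests, the two spares and the parts in the tray are plain.

Next I'll refine the geometry.

Run:
```python
from h import *
from scipy.optimize import least_squares
P={}
for n in("top","scene"): P[n]=r.snapshot(n)
t=P["top"]
f=lambda u,v:(130+(u+.5)/2-.5,90+(v+.5)/2-.5)
# plate corners (top), z=12
C=np.array([ray(t,f(*c),12)[:2] for c in[(252,222),(371,239),(399,20),(284,8)]])
L=np.array([[-85,90],[-85,-90],[250,-90],[250,90]],float)
rot=lambda a:np.array([[np.cos(a),-np.sin(a)],[np.sin(a),np.cos(a)]])
s=least_squares(lambda q:(L@rot(q[2]).T+q[:2]-C).ravel(),[565,65,-.1]); print("plate",s.x[:2],np.degrees(s.x[2]),np.round(s.fun,1))
def blobs(p,box,mask,lo,hi):
    x0,y0,x1,y1=box; m=mask(cv2.cvtColor(p["image"],cv2.COLOR_RGB2HSV)[y0:y1,x0:x1].astype(int)).astype(np.uint8)
    n,_,st,ce=cv2.connectedComponentsWithStats(m); return [(ce[i]+[x0,y0],st[i,4]) for i in range(1,n) if lo<=st[i,4]<=hi]
org=lambda h:(h[...,0]>8)&(h[...,0]<24)&(h[...,1]>160)&(h[...,2]>200)
red=lambda h:((h[...,0]<6)|(h[...,0]>174))&(h[...,1]>150)&(h[...,2]>130)
blk=lambda h:h[...,2]<45
for n,box,bb in(("top",(260,150,320,210),(150,190,230,300)),("scene",(310,180,380,250),(395,100,450,180))):
    p=P[n]
    for c,a in blobs(p,box,org,8,300): print(n,"dot",c,a,ray(p,c,71))
    for c,a in blobs(p,bb,red,15,400): print(n,"red",c,a,ray(p,c,21))
for c,a in blobs(t,(225,160,350,235),blk,10,200): print("blk",np.round(c,1),a,np.round(ray(t,c,46),1),np.round(ray(t,c,69)[:2],1))
```

```text
plate [569.51828644  62.71830976] -8.528447305216524 [-1.8  0.4  0.5 -0.5 -1.4 -1.5  2.7  1.7]
top red [200.18918919 212.86486486] 74 [467.02296857 327.59031121  21.        ]
top red [169.69620253 245.35443038] 79 [372.94686458 417.04984079  21.        ]
top red [168.91666667 279.42857143] 84 [273.75944104 418.24813604  21.        ]
scene red [413.25862069 111.05172414] 58 [274.69307913 420.13082874  21.        ]
scene red [426.08474576 132.45762712] 59 [373.83836581 419.38284524  21.        ]
scene red [414.01694915 161.52542373] 59 [468.8115528  329.62810828  21.        ]
```

```bash
python3 -m jog '[[-0.494,0.39,0,-8,0],[-0.494,0.39,0,-16,0],[-0.494,0.39,0,-22.5,0],[-0.494,0.39,0,-22.5,0],[-0.494,0.39,0,-22.5,0],[-0.494,0.39,0,-22.5,0],[-0.494,0.39,0,-22.5,0],[-0.494,0.39,0,-22.5,0]]' 20
```

```text
time: 2.3
tool_pos: [342.0, 160.5, 253.6]
tcp_rot: [179.9, -0.0, 88.8]
ft_force: [1.0, -0.0, 0.1]
finger_gap: 0.2
```

```bash
python3 -m jog '[[-0.048,0.018,0,0,0],[-0.096,0.036,0,0,0],[-0.144,0.054,0,0,0],[-0.18,0.08,0,0,0],[-0.2,0.12,0,0,0],[-0.2,0.165,0,0,0],[-0.2,0.21,0,0,0],[-0.2,0.25,0,0,0]]'
python3 -m jog '[[0,0.012,0.04,0,0],[0,0.012,0.08,0,0],[0,0.012,0.1,0,0],[0,0.012,0.1,0,0]]'
```

```text
time: 3.1
tool_pos: [589.8, -45.1, 253.5]
tcp_rot: [179.9, -0.0, 88.8]
ft_force: [-0.6, -0.1, 0.0]
finger_gap: -0.1
time: 3.5
tool_pos: [599.2, -44.9, 148.8]
tcp_rot: [-179.6, -0.1, 88.8]
ft_force: [-0.3, -0.4, -0.4]
finger_gap: 0.1
```

Run:
```python
from h import *
s=r.sense(); print(s["tool_pos"],s["tcp_rot"])
w=r.snapshot("wrist"); t=r.snapshot("top")
a=w["image"]; b=cv2.resize(t["image"][140:250,220:370],None,fx=4,fy=4,interpolation=cv2.INTER_CUBIC)
save("v3",b); save("w3",a)
R=cv2.Rodrigues(np.zeros(3))[0]
y=np.radians(s["tcp_rot"][2]); Rt=np.array([[np.cos(y),np.sin(y),0],[np.sin(y),-np.cos(y),0],[0,0,-1]])
T=np.eye(4);T[:3,:3]=Rt;T[:3,3]=s["tool_pos"]; w["T"]=T@np.array(w["tool_from_camera"])
for k,z in(("hub",46),("knob0",46)):
  for p in (w,t):
    for d in r.pinpoint(p,k): print(k,round(d["conf"],2),np.round(d["uv"]),np.round(ray(p,d["uv"],z),1))
```

```text
[599.1936629  -44.88174024 148.78774261] [-1.79635463e+02 -8.45363238e-02  8.87728410e+01]
hub 0.97 [477. 161.] [567.4  65.8  46. ]
hub 0.75 [289. 175.] [570.2  60.5  46. ]
knob0 0.91 [275. 164.] [565.8 -80.4  46. ]
knob0 0.92 [339. 174.] [572.5 -84.6  46. ]
knob0 0.75 [238. 173.] [579.2 212.1  46. ]
knob0 0.56 [301. 182.] [550.   25.9  46. ]
```

View pics/w3.png

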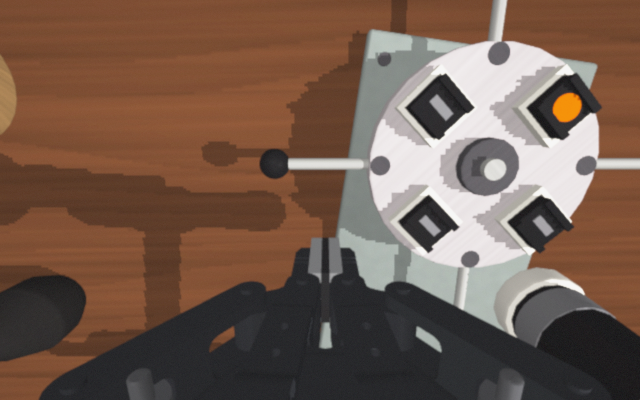

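The wrist view shows the shut fingertips at (325,265), clear of the right-hand spoke (knob at (275,164)). The hub is at (490,168) and the dot at (567,107). The fingertips are on the far side of that spoke, as intended, so I'll lower beside it.

```bash
python3 -m jog '[[0,0,0.03,0,0],[0,0,0.06,0,0],[0,0,0.085,0,0],[0,0,0.096,0,0],[0,0,0.096,0,0],[0,-0.008,0.096,0,0],[0,-0.012,0.096,0,0],[0,-0.012,0.096,0,0]]'
python3 - <<'E'
import numpy as np
h=np.array([110,-15.])
for d in range(5,45,5):
    a=np.radians(d);R=np.array([[np.cos(a),-np.sin(a)],[np.sin(a),np.cos(a)]]);print(d,np.round(h-R@h,1))
E
```

```text
time: 4.6
tool_pos: [592.2, -45.5, 61.7]
tcp_rot: [179.6, 0.0, 88.8]
ft_force: [0.5, -0.7, -0.2]
finger_gap: 0.1
5 [-0.9 -9.6]
10 [ -0.9 -19.3]
15 [ -0.1 -29. ]
20 [  1.5 -38.5]
25 [  4.  -47.9]
30 [  7.2 -57. ]
35 [ 11.3 -65.8]
40 [ 16.1 -74.2]
```

```bash
python3 -m jog '[[0,0,0.007,0,0],[0,0,0.007,0,0],[0,-0.003,0.008,0,0],[0,-0.006,0.008,0,0],[0,-0.006,0.008,0,0]]'
```

```text
time: 5.1
tool_pos: [585.6, -45.3, 53.3]
tcp_rot: [179.6, 0.0, 88.8]
ft_force: [0.1, -0.2, 0.4]
finger_gap: -0.1
```

```bash
python3 -m jog '[[0,-0.003,0,0,0],[-0.001,-0.010,0,4,0],[-0.001,-0.021,0,9,0],[0,-0.032,0,15,0],[0.002,-0.0415,0,20,0],[0.004,-0.051,0,25,0],[0.007,-0.06,0,30,0],[0.011,-0.069,0,35,0]]'
python3 - <<'E'
from h import *
save("v4",cv2.resize(r.snapshot("top")["image"][140:250,220:370],None,fx=4,fy=4,interpolation=cv2.INTER_CUBIC))
E
```

```text
time: 5.9
tool_pos: [517.0, -33.0, 53.3]
tcp_rot: [179.6, -0.2, 53.6]
ft_force: [1.3, -0.5, 1.4]
finger_gap: 0.1
```

View pics/v4.png

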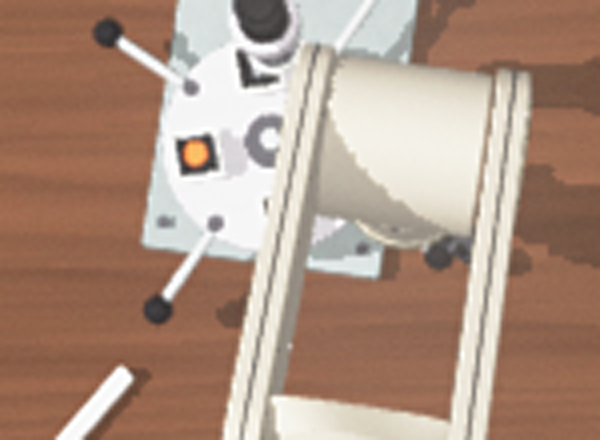

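The dial has turned about 35° clockwise, with the dot at (195,153) in the view. The finger stays on the spoke, so I'll carry on.

```bash
python3 -m jog '[[-0.001,-0.0095,0,5,0],[-0.001,-0.019,0,10,0],[0,-0.029,0,15,0],[0.0015,-0.0385,0,20,0],[0.004,-0.048,0,25,0],[0.007,-0.057,0,30,0],[0.011,-0.066,0,35,0],[0.016,-0.074,0,40,0]]'
python3 -m jog '[[-0.001,-0.0095,0,5,0],[-0.001,-0.019,0,10,0],[0,-0.029,0,15,0],[0.0015,-0.0385,0,20,0],[0.004,-0.048,0,25,0],[0.007,-0.057,0,30,0],[0.011,-0.066,0,35,0]]'
python3 - <<'E'
from h import *
s=r.sense(); print(np.arctan2(*(s["tool_pos"][:2]-[568,65])[::-1])*57.3,np.hypot(*(s["tool_pos"][:2]-[568,65])))
save("v5",cv2.resize(r.snapshot("top")["image"][140:250,220:370],None,fx=4,fy=4,interpolation=cv2.INTER_CUBIC))
E
```

```text
time: 6.75
tool_pos: [465.7, 24.8, 52.7]
tcp_rot: [179.9, -0.3, 13.2]
ft_force: [-0.2, -1.3, 0.8]
finger_gap: 0.1
time: 7.45
tool_pos: [461.1, 91.7, 52.5]
tcp_rot: [-179.9, -0.3, -21.9]
ft_force: [-0.5, -2.1, 0.0]
finger_gap: -0.1
165.9866522523087 110.15703019839643
```

View pics/v5.png

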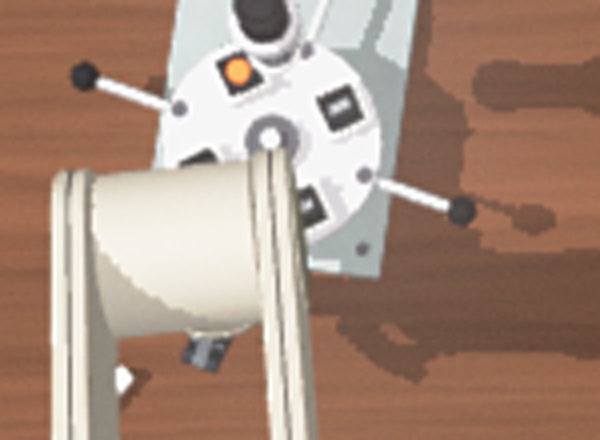

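The dial is now at about 111° of turn: knobs at (84,76) and (461,211), dot at (239,71). About 32° is left, so I'll go 27° slowly and then measure.

```bash
python3 -m jog '[[-0.001,-0.0075,0,4,0],[-0.001,-0.0155,0,8,0],[-0.0005,-0.023,0,12,0],[0,-0.031,0,16,0],[0.0015,-0.0385,0,20,0],[0.003,-0.046,0,24,0],[0.005,-0.0515,0,27,0],[0.005,-0.0515,0,27,0]]'
cat > ang.py <<'E'
from h import *
from scipy.optimize import least_squares
s=r.sense(); f=s["tool_pos"][:2]-[568,65]; print(s["tool_pos"],s["tcp_rot"][2],np.degrees(np.arctan2(f[1],f[0])),np.hypot(*f))
import sys
for n in("top","scene"):
    p=r.snapshot(n)
    if n=="top": save(sys.argv[1],cv2.resize(p["image"][140:250,220:370],None,fx=4,fy=4,interpolation=cv2.INTER_CUBIC))
    for k in("knob0","dotted_c","hub"):
        for d in r.pinpoint(p,k):
            X=ray(p,d["uv"],62 if k=="dotted_c" else 46); v=X[:2]-[568,65]
            if np.hypot(*v)<190: print(n,k,round(d["conf"],2),np.round(d["uv"],1),np.round(X[:2]),"ang",round(np.degrees(np.arctan2(v[1],v[0])),1),"r",round(np.hypot(*v)))
E
python3 ang.py v6
```

```text
time: 8.3
tool_pos: [486.1, 138.8, 52.9]
tcp_rot: [-179.7, -0.3, -49.1]
ft_force: [0.1, -1.4, 0.8]
finger_gap: -0.0
[486.12869147 138.8143011   52.9182498 ] -49.09796849203171 137.96251568101266 110.23367093305814
top knob0 0.74 [255.5 138. ] [684. 159.] ang 39.1 r 149
top knob0 0.65 [322.7 140.8] [671. -39.] ang -45.4 r 147
top dotted_c 0.47 [286.2 154.3] [630.  68.] ang 2.4 r 62
top hub 0.75 [289.4 177. ] [565.  60.] ang -121.0 r 6
scene knob0 0.91 [370.  173.3] [481. 170.] ang 129.7 r 137
scene knob0 0.81 [330.4 242.8] [663. -27.] ang -44.0 r 132
scene knob0 0.57 [305.4 180.8] [443. -26.] ang -144.1 r 154
scene knob0 0.15 [343.  188.5] [506.  72.] ang 173.6 r 63
scene dotted_c 0.68 [357.9 217.9] [622.  71.] ang 6.8 r 54
scene hub 0.83 [349.5 205.4] [567.  69.] ang 107.2 r 4
scene hub 0.46 [371.3 171.4] [475. 177.] ang 129.7 r 145
```

View pics/v6.png

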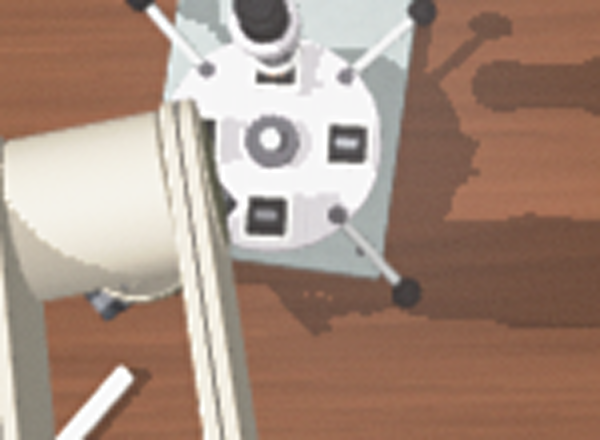

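Both measures put the spoke at about 41–41.5°: the knobs at (138,2) and (405,292), and the finger's yaw. The target is 36.5°, if the stand axis really is at −8.5°. I'll check that axis with an overlay.

Run:
```python
from h import *
ims=[]
for n,(x0,y0,x1,y1) in(("top",(235,80,335,220)),("scene",(295,135,435,310))):
    p=r.snapshot(n); S=4 if n=="top" else 3
    im=cv2.resize(p["image"][y0:y1,x0:x1],None,fx=S,fy=S,interpolation=cv2.INTER_CUBIC)
    a=np.radians(-8.5); e=np.array([np.cos(a),np.sin(a)]); H=np.array([568.,65.])
    def circ(c,z,rad,col):
        q=[((proj(p,[c[0]+rad*np.cos(t),c[1]+rad*np.sin(t),z])-[x0,y0]+.5)*S) for t in np.linspace(0,6.28,60)]
        cv2.polylines(im,[np.int32(np.round(q))],True,col,1)
    circ(H+55*e,134,19.5,(255,0,0)); circ(H+55*e,280,17,(0,255,0)); circ(H,54,80,(0,0,255)); circ(H+210*e,12,10,(255,0,255))
    N=np.array([-e[1],e[0]]); q=[(proj(p,[*(H+u*e+v*N),12])-[x0,y0]+.5)*S for u,v in[(-85,90),(-85,-90),(250,-90),(250,90)]]
    cv2.polylines(im,[np.int32(np.round(q))],True,(255,255,0),1)
    ims.append(im)
h=max(i.shape[0] for i in ims); ims=[cv2.copyMakeBorder(i,0,h-i.shape[0],0,0,cv2.BORDER_CONSTANT) for i in ims]
o=np.hstack(ims); print(o.shape); save("v7",o[:600,:800] if o.shape[1]<=820 else cv2.resize(o,(800,int(h*800/o.shape[1]))))
```

```text
(560, 820, 3)
```

View pics/v7.png

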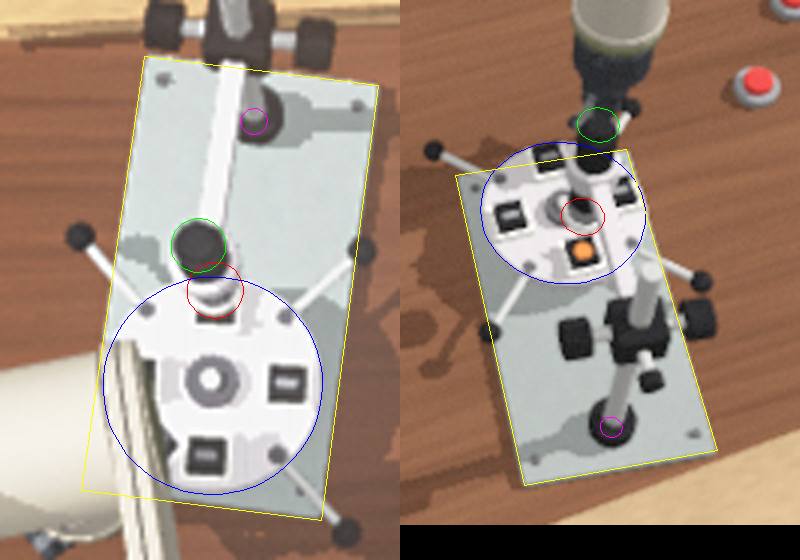

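The overlay of plate, column, disc and tube top at −8.5° fits well in both views. The dot shows in the scene view at (583,252). I'll measure it by colour.

```bash
cat > dot.py <<'E'
from h import *
p=r.snapshot("scene"); x0,y0=310,180
h=cv2.cvtColor(p["image"],cv2.COLOR_RGB2HSV)[180:260,310:390].astype(int)
m=(h[...,0]>8)&(h[...,0]<24)&(h[...,1]>170)&(h[...,2]>180)
v,u=np.nonzero(m); c=(u.mean()+x0,v.mean()+y0); X=ray(p,c,71)
d=X[:2]-[568,65]; print(len(u),c,X,"ang",np.degrees(np.arctan2(d[1],d[0])),np.hypot(*d))
a=np.radians(-8.5); print("off lens",X[:2]-[568+55*np.cos(a),65+55*np.sin(a)])
E
python3 dot.py
```

```text
0 (np.float64(nan), np.float64(nan)) [nan nan nan] ang nan nan
off lens [nan nan]dot.py:5: RuntimeWarning: Mean of empty slice.
  v,u=np.nonzero(m); c=(u.mean()+x0,v.mean()+y0); X=ray(p,c,71)
  ret = ret.dtype.type(ret / rcount)
```

```bash
python3 - <<'E'
from h import *
p=r.snapshot("scene"); print(p["image"].dtype,p["image"][221,356:366].tolist())
E
sed -i 's/h\[...,1\]>170)&(h\[...,2\]>180)/h[...,1]>130)\&(h[...,2]>190)/; s/>8)/>5)/' dot.py; python3 dot.py
```

```text
uint8 [[135, 87, 54], [120, 79, 54], [62, 51, 48], [43, 42, 46], [43, 44, 47], [117, 115, 112], [216, 213, 210], [235, 232, 230], [164, 161, 161], [206, 202, 203]]
26 (np.float64(355.5), np.float64(218.0)) [624.26946744  62.18605204  71.        ] ang -2.862887268591784 56.33978406885247
off lens [1.87359495 5.31556965]
```

```bash
python3 -m jog '[[0,-0.003,0,1.5,0],[-0.0005,-0.006,0,3,0],[-0.001,-0.0095,0,5,0],[-0.001,-0.0095,0,5,0],[-0.001,-0.0095,0,5,0]]'; python3 dot.py; python3 ang.py v8 | grep -v hub
```

```text
time: 9.45
tool_pos: [492.3, 145.7, 52.9]
tcp_rot: [-179.7, -0.2, -54.2]
ft_force: [-0.9, -0.3, -0.6]
finger_gap: 0.3
26 (np.float64(354.2307692307692), np.float64(218.30769230769232)) [624.03130352  58.42571435  71.        ] ang -6.692051976869028 56.41567340826232
off lens [1.63543104 1.55523196]
[492.33095125 145.60722517  52.91757738] -54.19608305335989 133.190112000174 110.559168270848
top knob0 0.77 [328.9 145.7] [656. -57.] ang -54.3 r 151
top knob0 0.77 [316.8 212.1] [461. -18.] ang -142.3 r 136
top knob0 0.6 [257.4 136.7] [687. 153.] ang 36.5 r 148
top dotted_c 0.42 [291.4 154.1] [630.  52.] ang -11.4 r 63
scene knob0 0.91 [310.3 180.4] [446. -11.] ang -148.0 r 143
scene knob0 0.89 [376.9 175.6] [495. 187.] ang 120.8 r 142
scene knob0 0.86 [394.4 234.5] [697. 153.] ang 34.4 r 157
scene knob0 0.68 [320.9 242.1] [652. -51.] ang -54.0 r 143
scene dotted_c 0.69 [355.9 218.1] [620.  66.] ang 0.8 r 52
scene dotted_c 0.68 [391.9 229.9] [688. 147.] ang 34.3 r 146
scene dotted_c 0.21 [325.2 244.3] [670. -45.] ang -47.2 r 150
```

View pics/v8.png

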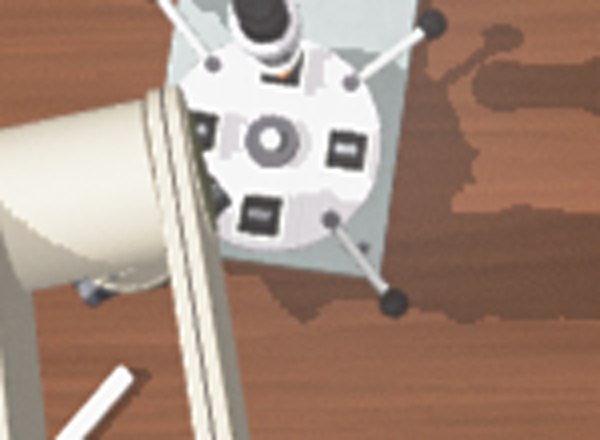

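Nest angle estimates are −9.2° from the finger yaw, −8.5° on average from the knobs and −6.7° from the dot colour, against a target of −8.5°. That puts the part about 2 mm from the axis, so I'll back off the spoke, raise and go to the button.

```bash
python3 -m jog '[[0,0.008,0,0,0],[0,0.016,0,0,0],[0,0.018,0,0,0],[0,0.018,-0.03,0,0],[0,0.018,-0.07,0,0],[0,0.018,-0.1,0,0],[0,0.018,-0.1,0,0]]'
python3 -m jog '[[-0.04,-0.026,0,0,0],[-0.08,-0.052,0,0,0],[-0.12,-0.078,0,0,0],[-0.163,-0.105,0,0,0],[-0.163,-0.105,0,0,0],[-0.163,-0.105,0,0,0]]'
python3 dot.py
python3 - <<'E'
from h import *
s=r.sense(); w=r.snapshot("wrist"); T=np.eye(4)
from scipy.spatial.transform import Rotation as Ro
T[:3,:3]=Ro.from_euler("xyz",s["tcp_rot"],degrees=True).as_matrix();T[:3,3]=s["tool_pos"];w["T"]=T@np.array(w["tool_from_camera"])
h=cv2.cvtColor(w["image"],cv2.COLOR_RGB2HSV).astype(int); m=(((h[...,0]<6)|(h[...,0]>174))&(h[...,1]>150)&(h[...,2]>120)).astype(np.uint8)
n,_,st,ce=cv2.connectedComponentsWithStats(m)
for i in range(1,n):
    if st[i,4]>100: X=ray(w,ce[i],21.5); print(st[i],ce[i],X,"tool",np.round(T[:3,:3].T@(X-s["tool_pos"]),1))
print(s["tool_pos"],s["tcp_rot"]); save("v9",w["image"])
E
```

```text
time: 10.6
tool_pos: [480.0, 135.5, 158.3]
tcp_rot: [-179.2, -0.5, -54.2]
ft_force: [1.1, -0.8, 0.9]
finger_gap: -0.1
time: 11.2
tool_pos: [469.0, 329.8, 157.3]
tcp_rot: [-179.3, -0.5, -54.1]
ft_force: [0.6, -0.4, -0.1]
finger_gap: -0.2
26 (np.float64(354.2307692307692), np.float64(218.30769230769232)) [624.03130352  58.42571435  71.        ] ang -6.692051976869028 56.41567340826232
off lens [1.63543104 1.55523196]
[303 178  35  36 996] [319.97590361 195.27811245] [466.93344635 331.25400757  21.5       ] tool [ -4.6   2.1 135.9]
[ 157  205   39   35 1039] [176.34167469 221.66602502] [374.1793294  419.35581398  21.5       ] tool [-130.3   25.7  134.6]
[106 285  39  34 962] [125.27546778 301.36174636] [275.7520406  419.94490978  21.5       ] tool [-188.4  105.2  133.2]
[469.34890998 328.74319898 157.45845469] [-179.32776118   -0.47747218  -54.17539768]
```

View pics/v9.png

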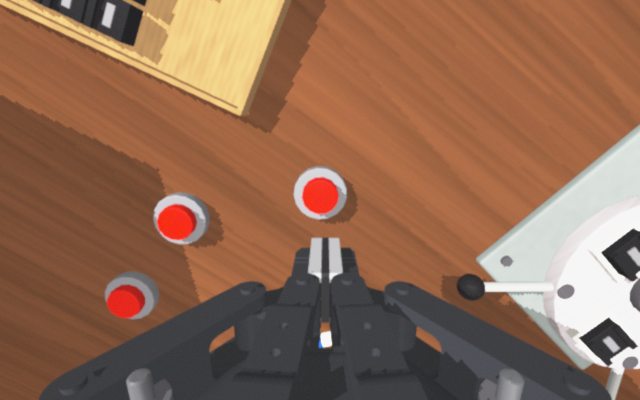

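The wrist view shows the chosen button at (320,195), straight below the path. The two look-alikes are at (177,222) and (125,301). The dot reading has not changed since I let go.

```bash
python3 -m jog '[[-0.002,0.001,0.04,0,0],[-0.003,0.001,0.08,0,0],[-0.003,0.001,0.1,0,0],[-0.003,0.001,0.104,0,0],[-0.003,0.001,0.104,0,0],[-0.003,0.001,0.104,0,0]]'
python3 -m jog '[[0,0,0.006,0,0],[0,0,0.01,0,0],[0,0,0.012,0,0],[0,0,0.014,0,0],[0,0,0.014,0,0]]'
```

```text
time: 11.9
tool_pos: [470.0, 330.0, 55.5]
tcp_rot: [-179.2, -0.5, -54.3]
ft_force: [0.8, 0.5, 0.8]
finger_gap: 0.1
time: 12.4
tool_pos: [470.5, 330.2, 41.7]
tcp_rot: [-179.1, -0.5, -54.3]
ft_force: [-0.4, -0.9, 2.8]
finger_gap: 0.1
```

```bash
python3 -m jog '[[0,0,0.002,0,0],[0,0,0.0035,0,0],[0,0,0.005,0,0],[0,0,0.005,0,0],[0,0,0.005,0,0]]'
```

```text
time: 12.9
tool_pos: [470.7, 330.3, 37.9]
tcp_rot: [-179.1, -0.5, -54.3]
ft_force: [-5.6, -3.4, 14.8]
finger_gap: 0.3
```

At 14.8 N with the tip at 15.9 mm the cap is on its stop, so the button is fully down. I'll draw back and check.

```bash
python3 -m jog '[[0,0,0,0,0],[0,0,-0.01,0,0],[0,0,-0.03,0,0],[0,0,-0.07,0,0],[0,0,-0.12,0,0],[0,0,-0.12,0,0],[0,0,-0.12,0,0]]'; python3 dot.py
python3 - <<'E'
from h import *
s=r.sense(); print(s["qd"].round(2),s["ft_force"])
w=r.snapshot("wrist"); p=r.snapshot("scene")
save("v10",np.hstack([w["image"][100:350,200:640][:, :400],cv2.resize(p["image"][100:300,250:480],None,fx=1.6,fy=1.25)[:250]]))
E
```

```text
time: 13.6
tool_pos: [469.7, 330.9, 160.2]
tcp_rot: [-178.9, -0.5, -54.3]
ft_force: [-0.5, -0.4, -1.2]
finger_gap: -0.1
26 (np.float64(354.2307692307692), np.float64(218.30769230769232)) [624.03130352  58.42571435  71.        ] ang -6.692051976869028 56.41567340826232
off lens [1.63543104 1.55523196]
[-0.03  1.65  1.93 -0.02 -0.12 -0.07] [ 0.62096882  0.14842873 -0.23807599]
```

View pics/v10.png

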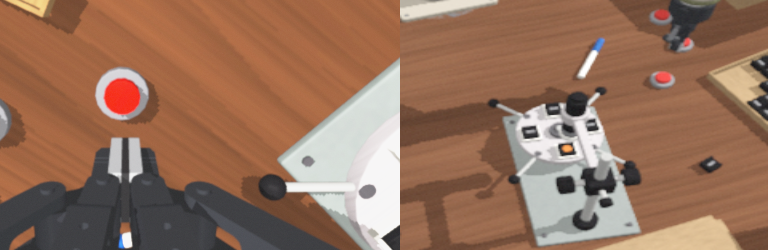

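The last view shows the red cap up again at (121,96) and clear of the fingers. The dial has not moved, with the dot under the tube at (567,149) in the right panel.

```bash
python3 -c "
from bench import r
print(r.hand_in())"
```

```text
the job is handed in; nothing more can be done
None
```

The job is done and handed in: the dotted part stands under the microscope and the capture button was pressed and released. I had no verdict back, so this rests on my own measurements.

- **Dial:** I pushed one spoke with the shut fingertips about 143° clockwise, with 1–2 N of force. I then backed off, and the dial did not move again before hand-in.
- **Button:** I pressed the one farthest to the robot's right, near (468, 329) mm, onto its stop (14.8 N, tip at about 16 mm). I then drew back 120 mm. The last picture shows the cap up, and the arm is touching nothing.
- **Centring:** The dot measured about 2.3 mm from the estimated lens axis, inside the 6 mm limit, with the camera calibration good to about 2 mm.
- **Where checks disagreed:** The dot colour put the part at −6.7°, the finger's heading at −9.2° and the knobs at about −8.5° on average, with wide scatter between single readings. The lens is at −8.5°. The network's own readings of the dotted part, which the tube partly hides, were 9° or more off in the scene view and about 3° off in the top view; I did not use them.

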